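# Make up the two bench kits

### The arm

A 6-joint arm with a two-finger parallel gripper is mounted at the origin on a cart in front of the work surface, level with it; the furniture and walls round the work are solid. World frame = base frame: x ahead of the robot, y to its left, z up, the work surface at z = 0. Lengths are in mm, angles in rad, forces in N, time in s.
With the tool pointing down it reaches from about 350 to 775 mm from the base axis. Payload 7.3 kg.
Tool frame: the origin (TCP) lies at the very end of the fingers, on their centre line; the grasp point (between the pads) lies behind it (bot.grip_point_offset is the z of the grasp point in the tool frame, in mm); z points along the fingers, y is the line along which they close (so a half turn about z gives the same grasp; the last joint's range is limited). The gripper opens to 92 mm and grips with 3 to 60 N. Pads are 19 mm wide; open, the fingers measure 130 mm over their backs; the gripper's body (75 mm by 190 mm) begins 47 mm behind the grasp point.
Start: joints at [1.036, 0.342, 1.524, -0, 1.275, -0.146], TCP at [199.003, 485.842, 226.741] pointing down, gripper open.
Joint ranges: [-2.53, 2.53], [-0.77, 2.02], [0.04, 2.7], [-1, 4.14], [0.28, 2.66], [-3.11, 3.11]. Speed limits (rad/s): [2.57, 2.57, 3.14, 3.14, 3.14, 3.14].

### API

Orientations are given as [roll, pitch, yaw] about the fixed x, y, z axes, in that order (R = Rz(yaw) Ry(pitch) Rx(roll)).
In Python, from plant import bot gives the robot as it stands. The module is installed in compiled form; this text tells all that it offers.
- The arm moves only by the shell command python3 -m crank 'ROWS'. ROWS is JSON, a list that holds one entry, the list of rows, each a list of 5 numbers: the opening, from 0 (shut) to 1 (fully open), then the shift along the tool's x, y, z in cm, then the turn about the tool's z in degrees. In form: [[[claw, x, y, z, turn], ...]]. A call has exactly 10 rows; each row is the pose to reach, as a shift and turn from the pose commanded when the call began, along the tool's axes at that moment; what a row does not reach only later rows make up. A row lasts 1/10 s, in which the tool goes at most 50 mm and 8.59 degrees, less where a joint would pass 70% of its speed; a pose out of reach is approached as far as the arm can. A call with a gripper value outside its range is refused whole. The fingers move at their own pace and stop on an object; the grip force is fixed at half the most. Time passes only in rows, so rows that repeat a pose let the fingers close, or fill a call up. It gives the time, the measured TCP pose, the force, the opening and the grip force at its end, in the units of the state.
- bot.get_obs(): the state, without advancing time (a new reading comes with each control period).
- bot.capture(name): name is "scene" or "top" or "wrist"; returns (picture, depth): 420x560x3 uint8, red, green, blue; 420x560 float32, mm along the optical axis (not along the pixel's ray), 0 where there is no reading.
- bot.calibration(name): a dict with "vertical_fov" (degrees; the focal length in pixels is half the picture's height over the tangent of half this angle, whatever the lens; pixels are square), "cx", "cy" (the principal point, pixels), "D" ([k1, k2, p1, p2, k3] as OpenCV has them; the pictures are not rectified), "rvec" (rotation vector, rad) and "tvec" (3), from world to camera coordinates, as OpenCV has them; the wrist camera has in their place "tool_from_camera" (4x4, takes a point from camera to tool coordinates, whose origin is the TCP and whose axes are the flange's). Camera axes: x right, y down, z forward; pixel columns grow to the right and rows downward; lengths in mm; the calibration is good to about 2 mm. A picture is of the moment at which its call begins: read the wrist's pose just before it. calibration takes no time and is no camera call.
- bot.close_job(): hands the job in; it is judged then, once.
The state is a dict: "time": time; "joint_positions": joint angles; "dq": joint speeds; "tau": joint torques, N m; "tool_pos": TCP position; "tcp_rot": TCP orientation; "contact_force": force on the tool from outside, world axes, zero at the start; "moment": the same for the moment, N m; "grip_width": finger opening in mm; "finger_force": force on a finger pad.
Only numpy, scipy, OpenCV 4.12 (cv2) and the standard library are available. Lean on these libraries where they do the work, as an engineer would, in place of code of your own. Each camera call takes 0.05 s, during which the arm holds its last target. There are 200 camera calls.

### The job

Make up two kits from the stock on the worktop, each thing in a pocket of its own: the blue tray gets the yellow-sleeved test cell, the black sample tube and the small red-and-black clip; the orange tray gets the brown ink pot and the cream bottle. In each tray the tallest thing of that kit goes in the marked pocket, next to the white dot, and the others in any of the remaining pockets. Everything shall rest flat on its pocket floor, bottles, tube and cell upright and the clip lying as it lies now, and the dish, tape roll and black marker pen stay where they are.

Things in the scene. Friction and masses are not known exactly. Their poses are not given: they have to be found in the camera images.
- blue_tray: Blue kit tray, fixed, 180x64x12 mm plus a 17 mm tab: a row of three square pockets, 52x52 mm inside, at y = -58, 0, +58 mm of its frame; pocket floors 4 mm above the worktop, walls 6 mm thick. Origin: middle pocket's centre, at worktop level; y along the row. The tab with a white dot, 14 mm across, is on the +y end; the pocket next to it (y = +58 mm) is the marked pocket.
- orange_tray: Orange kit tray, fixed, 180x64x12 mm plus a 17 mm tab: a row of three square pockets, 52x52 mm inside, at y = -58, 0, +58 mm of its frame; pocket floors 4 mm above the worktop, walls 6 mm thick. Origin: middle pocket's centre, at worktop level; y along the row. The tab with a white dot, 14 mm across, is on the +y end; the pocket next to it (y = +58 mm) is the marked pocket.
- cell: Test cell (battery) with a yellow and black sleeve and a pale metal top, an upright cylinder 26 mm in diameter, 48 mm high, about 60 g. Origin: centre of its underside; z up.
- tube: Black sample tube, an upright plain cylinder 22 mm in diameter, 66 mm high, about 30 g; the tallest of the blue kit. Origin: centre of its underside; z up.
- pot: Small dark brown ink pot with a black cap, upright; body 32 mm in diameter up to 46 mm, cap 24 mm in diameter, 58 mm high in all, about 50 g. Origin: centre of its underside; z up.
- cream: Cream-coloured bottle with a brown cap, upright; body 32 mm in diameter up to about 80 mm, cap 22 mm in diameter, 98 mm high in all, about 70 g; the tallest of the orange kit. Origin: centre of its underside; z up.
- clip: Small crocodile-clip housing lying flat, one half red, the other black: 31 mm long (its y axis), 17 mm wide (its x axis), 16 mm high at one half and 13 mm at the other, about 20 g. Origin: centre of its underside; z up. Grip it across its width.
- dish: Bystander: round steel dish with small screws, 71 mm in diameter, 17 mm high. Origin: centre of its underside.
- tape: Bystander: roll of tan tape lying flat, 78 mm in diameter, 18 mm high. Origin: centre of its underside.
- marker: Bystander: black marker pen lying flat, 131 mm long (its y axis), 11 mm wide, 13 mm high. Origin: centre of its underside.

How it is judged (in metres and radians):
At the end, for the whole second after the job is handed in: Tube and cream bottle in the marked pockets of the blue and the orange tray; cell and clip in the other two blue pockets, one each; ink pot in another orange pocket. Each within 22 mm of its pocket centre along each tray axis, under 4 mm above its floor, tilt under 0.15 rad, at rest (x of tube in the frame of blue_tray between -0.022 and 0.022 m and y of tube in the frame of blue_tray between 0.036 and 0.08 m and z of tube in the frame of blue_tray between 0 and 0.008 m and angle between each of tube, cream's own z axis and vertical below 0.15 rad and x of cream in the frame of orange_tray between -0.022 and 0.022 m and y of cream in the frame of orange_tray between 0.036 and 0.08 m and z of cream in the frame of orange_tray between 0 and 0.008 m and (((x of cell in the frame of blue_tray between -0.022 and 0.022 m and y of cell in the frame of blue_tray between -0.022 and 0.022 m and z of cell in the frame of blue_tray between 0 and 0.008 m and angle between cell's own z axis and vertical below 0.15 rad) and (x of clip in the frame of blue_tray between -0.022 and 0.022 m and y of clip in the frame of blue_tray between -0.08 and -0.036 m and z of clip in the frame of blue_tray between 0 and 0.008 m and angle between clip's own z axis and vertical below 0.15 rad)) or ((x of cell in the frame of blue_tray between -0.022 and 0.022 m and y of cell in the frame of blue_tray between -0.08 and -0.036 m and z of cell in the frame of blue_tray between 0 and 0.008 m and angle between cell's own z axis and vertical below 0.15 rad) and (x of clip in the frame of blue_tray between -0.022 and 0.022 m and y of clip in the frame of blue_tray between -0.022 and 0.022 m and z of clip in the frame of blue_tray between 0 and 0.008 m and angle between clip's own z axis and vertical below 0.15 rad))) and ((x of pot in the frame of orange_tray between -0.022 and 0.022 m and y of pot in the frame of orange_tray between -0.022 and 0.022 m and z of pot in the frame of orange_tray between 0 and 0.008 m and angle between pot's own z axis and vertical below 0.15 rad) or (x of pot in the frame of orange_tray between -0.022 and 0.022 m and y of pot in the frame of orange_tray between -0.08 and -0.036 m and z of pot in the frame of orange_tray between 0 and 0.008 m and angle between pot's own z axis and vertical below 0.15 rad)) and linear speed of each of cell, tube, pot, cream, clip below 0.01 m/s); the robot touches nothing.
It fails at once if the steel dish is moved more than 25 mm (distance of dish from where it was at the start of the episode above 0.025 m).
It fails at once if the tape roll is moved more than 25 mm (distance of tape from where it was at the start of the episode above 0.025 m).
It fails at once if the marker pen is moved more than 25 mm (distance of marker from where it was at the start of the episode above 0.025 m).
It also fails if it takes over 128 s, if anything falls off the work surface, if the arm or the gripper's body presses on something with over 40 N, if the wrist force passes 120 N, or if a joint passes its speed limit or range.

## Working session

There is one attempt and no reset: what is moved stays moved. The work goes in short steps, Python scripts to look and compute and a shell command to move; the robot and the scene stay as the last step left them, time stands still between calls to the robot, and variables do not carry over. Pictures are saved under pics/ and viewed, at most 14 in all, crops included, and the job is handed in when it is done.

```bash
mkdir -p pics; cat > h.py <<'E'
import numpy as np, cv2
from plant import bot
from scipy.spatial.transform import Rotation as R
def cal(n):
    c=bot.calibration(n); f=210/np.tan(np.radians(c["vertical_fov"])/2)
    return c,np.array([[f,0,c["cx"]],[0,f,c["cy"]],[0,0,1]]),np.array(c["D"],float)
def pose(n,o=None):
    c,K,D=cal(n)
    if n=="wrist":
        T=np.eye(4);T[:3,:3]=R.from_euler('xyz',o["tcp_rot"]).as_matrix();T[:3,3]=o["tool_pos"]
        return T@np.array(c["tool_from_camera"])
    Rm=cv2.Rodrigues(np.array(c["rvec"],float))[0];T=np.eye(4);T[:3,:3]=Rm.T;T[:3,3]=-Rm.T@np.array(c["tvec"],float).ravel();return T
def rays(n,uv):
    c,K,D=cal(n);p=cv2.undistortPoints(np.array(uv,float).reshape(-1,1,2),K,D).reshape(-1,2)
    return np.c_[p,np.ones(len(p))]
def onplane(n,uv,z,o=None):
    T=pose(n,o);d=rays(n,uv)@T[:3,:3].T;t=(z-T[2,3])/d[:,2];return T[:3,3]+d*t[:,None]
def cloud(n,depth,o=None):
    v,u=np.mgrid[:420,:560];uv=np.c_[u.ravel(),v.ravel()]
    T=pose(n,o);return ((rays(n,uv)*depth.reshape(-1,1))@T[:3,:3].T+T[:3,3]).reshape(420,560,3)
E
python3 - <<'E'
from h import *
for n in("top","scene"):
    p,d=bot.capture(n);cv2.imwrite(f"pics/{n}0.png",p[...,::-1]);np.save(n+"d.npy",d)
    print(n,pose(n).round(2),(d==0).sum())
o=bot.get_obs();print(o,bot.grip_point_offset);print(bot.calibration("wrist"))
E
```

```text
top [[ 1.00000e-02 -9.90000e-01  1.70000e-01  4.13100e+02]
 [-1.00000e+00 -1.00000e-02 -1.00000e-02 -3.77900e+01]
 [ 2.00000e-02 -1.70000e-01 -9.90000e-01  1.19689e+03]
 [ 0.00000e+00  0.00000e+00  0.00000e+00  1.00000e+00]] 932
scene [[ 5.0000e-01 -4.9000e-01  7.1000e-01 -8.6450e+01]
 [-8.6000e-01 -2.8000e-01  4.2000e-01 -4.6294e+02]
 [-1.0000e-02 -8.3000e-01 -5.6000e-01  5.7309e+02]
 [ 0.0000e+00  0.0000e+00  0.0000e+00  1.0000e+00]] 1004
{'time': 0.1, 'joint_positions': array([ 1.03597732e+00,  3.42642822e-01,  1.52489793e+00, -2.01598414e-05,
        1.27536938e+00, -1.45984061e-01]), 'dq': array([ 0.0012799 , -0.00057662, -0.00144381,  0.00165878,  0.00184955,
        0.00231886]), 'tau': array([ 1.38727242e-03, -4.32005560e+01, -2.44695568e+01,  7.18360953e-02,
        5.25016047e-02, -5.06097172e-05]), 'tool_pos': array([198.83339056, 485.51984094, 226.12797671]), 'tcp_rot': array([-3.14028638e+00, -1.72575236e-04,  2.75276348e+00]), 'contact_force': array([ 0.05759443,  0.17178512, -0.5981112 ]), 'moment': array([-0.03421032, -0.04124406, -0.02753041]), 'finger_force': 0.0, 'grip_width': 91.96328576945422} -18.8
{'vertical_fov': 69.2502394341956, 'cx': 277.8872154231497, 'cy': 207.87113763081206, 'D': array([-0.0297369,  0.       ,  0.       ,  0.       ,  0.       ]), 'tool_from_camera': array([[ 2.02140947e-05, -9.65822501e-01, -2.59204352e-01,
         6.99722708e+01],
       [ 9.99999685e-01,  2.25055750e-04, -7.60596101e-04,
         2.74144182e-01],
       [ 7.92936258e-04, -2.59204255e-01,  9.65822202e-01,
        -1.59014402e+02],
       [ 0.00000000e+00,  0.00000000e+00,  0.00000000e+00,
         1.00000000e+00]])}
```

View pics/top0.png

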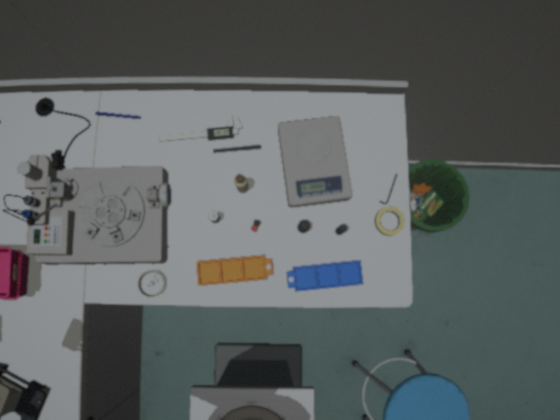

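View pics/scene0.png

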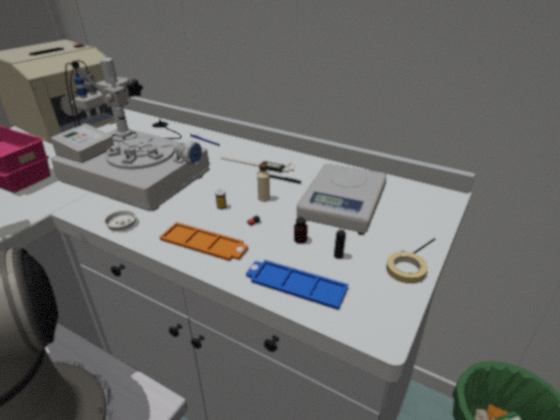

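The top view shows the cream bottle at (241,183), cell (214,215), clip (255,225), pot (304,226) and tube (342,229). The orange tray is at (235,270) with its dot on the right, and the blue tray at (325,276) with its dot on the left. The marker, scale, tape and dish are clear of the trays.

```bash
python3 - <<'E'
from h import *
for n in("top","scene"):
    p=cv2.imread(f"pics/{n}0.png");d=np.load(n+"d.npy");C=cloud(n,d);h=cv2.cvtColor(p,cv2.COLOR_BGR2HSV)
    if n=="top": 
        B={"cream":(241,183,14),"cell":(214,215,12),"clip":(255,225,9),"pot":(304,226,12),"tube":(342,229,12)}
        for k,(u,v,r) in B.items():
            q=C[v-r:v+r+1,u-r:u+r+1].reshape(-1,3);bg=np.median(q[:,2]);m=q[:,2]>bg+8
            zt=np.percentile(q[m,2],90);t=q[q[:,2]>zt-6];print(k,"bg",bg.round(1),"zmax",zt.round(1),"top centre",t.mean(0).round(1),t[:,:2].min(0).round(),t[:,:2].max(0).round(),len(t))
        w=p[:].astype(int)
    for k,lo,hi in(("orange",(8,150,80),(20,255,255)),("blue",(105,150,80),(125,255,255))):
        m=cv2.inRange(h,lo,hi);
        # keep table area
        X=C; m[(X[...,0]<200)|(X[...,0]>700)|(abs(X[...,1])>400)|(X[...,2]<-15)|(X[...,2]>25)]=0
        m=cv2.morphologyEx(m,cv2.MORPH_CLOSE,np.ones((5,5)))
        c=max(cv2.findContours(m,0,1)[0],key=cv2.contourArea)
        P=onplane(n,c.reshape(-1,2),12.)[:,:2].astype(np.float32)
        print(n,k,cv2.minAreaRect(P),cv2.boundingRect(c))
E
```

```text
cream bg 2.4 zmax 100.2 top centre [653.6  32.2 186. ] [413. -38.] [684.  49.] 63
cell bg 1.8 zmax 49.5 top centre [582.3 104.4  75.6] [413. -38.] [598. 120.] 81
clip bg 2.2 zmax 18.2 top centre [568.8  -1.4  15.8] [554. -13.] [583.  10.] 56
pot bg 2.1 zmax 60.9 top centre [ 555.3 -121.5  127. ] [ 413. -138.] [576. -38.] 67
tube bg 1.9 zmax 69.0 top centre [ 553.7 -220.8   90.3] [ 413. -234.] [566. -38.] 48
top orange ((450.064453125, 51.09290313720703), (55.62222671508789, 187.64723205566406), 6.124220848083496) (199, 257, 73, 27)
top blue ((436.745849609375, -183.44375610351562), (56.46076965332031, 185.75271606445312), 6.595926284790039) (289, 262, 73, 28)
scene orange ((447.066162109375, 43.311492919921875), (63.704551696777344, 193.80210876464844), 6.0527143478393555) (161, 224, 86, 35)
scene blue ((433.98626708984375, -188.81021118164062), (64.38948059082031, 191.6233673095703), 6.330974102020264) (247, 261, 100, 47)
```

```bash
cat > go.py <<'E'
import sys
from h import *
def go(*pts):
    """world targets [x,y,z,yaw_deg] -> shifts from the present pose, cm and deg"""
    o=bot.get_obs();r=R.from_euler('xyz',o["tcp_rot"]);y0=np.degrees(o["tcp_rot"][2])
    for p in pts:
        s=r.inv().apply(np.array(p[:3])-o["tool_pos"])/10;t=(y0-p[3]+180)%360-180
        print(p,"->",s.round(2),"turn",round(t,1))
if __name__=="__main__": go(*[list(map(float,a.split(","))) for a in sys.argv[1:]])
E
python3 go.py 400,130,240,120 530,-110,240,96.3
```

```text
[400.0, 130.0, 240.0, 120.0] -> [-32.09 -25.27  -1.36] turn 37.7
[530.0, -110.0, 240.0, 96.3] -> [-53.22 -42.55  -1.34] turn 61.4
```

```bash
python3 -m crank '[[[1,-32.1,-25.3,-1.4,38],[1,-32.1,-25.3,-1.4,38],[1,-32.1,-25.3,-1.4,38],[1,-32.1,-25.3,-1.4,38],[1,-32.1,-25.3,-1.4,38],[1,-32.1,-25.3,-1.4,38],[1,-32.1,-25.3,-1.4,38],[1,-32.1,-25.3,-1.4,38],[1,-32.1,-25.3,-1.4,38],[1,-32.1,-25.3,-1.4,38]]]'; python3 go.py 530,-110,240,96.3
```

```text
time: 1.1
tool_pos: [400.5, 128.9, 240.4]
tcp_rot: [-3.141, -0.001, 2.086]
contact_force: [0.2, 0.6, -0.2]
grip_width: 91.9
finger_force: 0.0
[530.0, -110.0, 240.0, 96.3] -> [-27.17  -0.5    0.03] turn 23.2
```

```bash
python3 -m crank '[[[1,-27.2,-0.5,0,23.2],[1,-27.2,-0.5,0,23.2],[1,-27.2,-0.5,0,23.2],[1,-27.2,-0.5,0,23.2],[1,-27.2,-0.5,0,23.2],[1,-27.2,-0.5,0,23.2],[1,-27.2,-0.5,0,23.2],[1,-27.2,-0.5,0,23.2],[1,-27.2,-0.5,0,23.2],[1,-27.2,-0.5,0,23.2]]]'
python3 - <<'E'
from h import *
o=bot.get_obs();p,d=bot.capture("wrist");cv2.imwrite("pics/w1.png",p[...,::-1]);np.save("w1d.npy",d);np.save("w1o.npy",o,allow_pickle=True)
E
```

```text
time: 2.1
tool_pos: [530.3, -106.8, 241.0]
tcp_rot: [3.141, -0.0, 1.687]
contact_force: [-1.1, -0.2, -0.6]
grip_width: 91.9
finger_force: 0.0
```

View pics/w1.png

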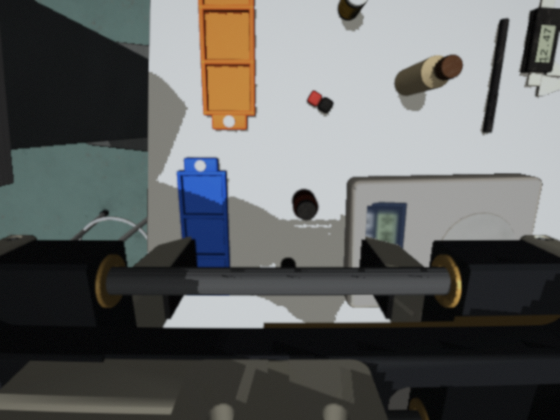

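The wrist view shows the pot at (305,204), clip (320,101), cream cap (447,68), cell (350,8) and the tube top edge at (288,265). The orange dot is at (228,121) and the blue dot at (200,166).

```bash
python3 - <<'E'
from h import *
o=np.load("w1o.npy",allow_pickle=True).item();d=np.load("w1d.npy");p=cv2.imread("pics/w1.png");h=cv2.cvtColor(p,cv2.COLOR_BGR2HSV)
C=cloud("wrist",d,o);C[d==0]=np.nan
print("table z",np.nanmedian(C[140:160,290:330,2]))
for k,u,v,r,H in(("cream",440,72,40,98),("pot",305,204,24,58),("clip",320,101,18,16),("cell",350,12,30,48),("tube",288,264,10,66)):
    q=C[max(0,v-r):v+r+1,u-r:u+r+1].reshape(-1,3);t=q[(abs(q[:,2]-H)<5)]
    if len(t)>5: print(k,len(t),t.mean(0).round(1),"circle",np.round(cv2.minEnclosingCircle(t[:,:2].astype(np.float32))[0],1),np.ptp(t[:,:2],axis=0).round(1))
# clip by colour/dark
m=(C[...,2]>7)&(C[...,2]<22);m[:80]=0;m[122:]=0;m[:,:300]=0;m[:,340:]=0
t=C[m];print("clip rect",cv2.minAreaRect(t[:,:2].astype(np.float32)))
for nm,mm in(("red",(h[...,1]>120)&((h[...,0]<8)|(h[...,0]>172))),):
    mm=mm&m;print(nm,C[mm].mean(0).round(1),"black",C[m&~mm].mean(0).round(1))
for k,lo,hi,roi in(("orange",(6,140,80),(22,255,255),(0,130)),("blue",(105,140,60),(125,255,255),(150,240))):
    mk=cv2.inRange(h,lo,hi);mk[:roi[0]]=0;mk[roi[1]:]=0;mk[:,:165]=0;mk[:,270:]=0
    cs=max(cv2.findContours(mk,0,1)[0],key=cv2.contourArea);f=np.zeros_like(mk);cv2.drawContours(f,[cs],-1,255,-1)
    y0,y1=(8,108) if k=="orange" else (180,232)
    L=[];Rr=[]
    for v in range(y0,y1):
        u=np.where(f[v])[0];L.append((u[0]-.5,v));Rr.append((u[-1]+.5,v))
    E=[]
    for e in(L,Rr):
        P=onplane("wrist",e,12.,o)[:,:2];vx,vy,x0,yy=cv2.fitLine(P.astype(np.float32),cv2.DIST_HUBER,0,.01,.01).ravel();E.append((x0,yy));print(k,"edge angle",np.degrees(np.arctan2(vy,vx)).round(2)%180,(x0.round(1),yy.round(1)))
    du,dv=(228,121) if k=="orange" else (200,166)
    w=(h[dv-9:dv+10,du-9:du+10,1]<90)&(h[dv-9:dv+10,du-9:du+10,2]>120)
    n,lab,st,ce=cv2.connectedComponentsWithStats(w.astype(np.uint8));i=lab[9,9]
    c=ce[i]+[du-9,dv-9];print(k,"dot px",c.round(1),st[i][2:],"world",onplane("wrist",c,12.,o).round(1),"depth z",C[int(c[1]),int(c[0])].round(1))
E
```

```text
table z 0.8710001866555785
cream 481 [674.3  35.6  98.1] circle [675.5  36.3] [21.  21.2]
pot 315 [ 565.  -127.1   58.4] circle [ 565.3 -127.8] [22.7 23.2]
clip 346 [568.8  -2.9  14.9] circle [568.8  -2.6] [31.8 24.9]
cell 114 [588.   95.9  46.2] circle [587.9  97.9] [20.8  7. ]
clip rect ((568.8749389648438, -2.4832592010498047), (17.240432739257812, 30.946603775024414), 66.10078430175781)
red [562.   -0.   13.7] black [572.7  -5.   15.2]
orange edge angle 96.14 (np.float32(422.9), np.float32(29.8))
orange edge angle 96.37 (np.float32(484.3), np.float32(41.8))
orange dot px [228.5 121. ] [ 12  13 124] world [[460.7 -38.1  12. ]] depth z [460.4 -38.2  13.9]
blue edge angle 96.63 (np.float32(404.3), np.float32(-153.2))
blue edge angle 96.17 (np.float32(466.2), np.float32(-143.0))
blue dot px [199.8 165.3] [ 11  12 102] world [[428.5 -96.7  12. ]] depth z [428.1 -96.   15.1]
```

```bash
python3 - <<'E'
from h import *
o=np.load("w1o.npy",allow_pickle=True).item();d=np.load("w1d.npy");p=cv2.imread("pics/w1.png").astype(int)
C=cloud("wrist",d,o)
m=(C[...,2]>20)&(C[...,2]<90)&(d>0);m[:170]=0;m[235:]=0;m[:,335:]&=True;m[:,:335]=0
print("scale z",np.percentile(C[m][:,2],[50,95]).round(1),"front x",np.percentile(C[m][:,0],2).round(1))
# brightness and depth height along centre columns of the trays: walls vs floors
for k,a,b,ch in(("orange",(455.8,11.),96.25,2),("blue",(433.5,-137),96.3,0)):
    T=np.linalg.inv(pose("wrist",o));c,K,D=cal("wrist");s=np.arange(-50,60 if k=="orange" else 45,2.)
    dr=np.array([np.cos(np.radians(b)),np.sin(np.radians(b))]);X=np.c_[np.array(a)+s[:,None]*dr,np.full(len(s),12.)]
    uv=cv2.projectPoints(X@T[:3,:3].T+T[:3,3],np.zeros(3),np.zeros(3),K,D)[0].reshape(-1,2).round().astype(int)
    print(k);print([(int(q[1]),p[v,u].tolist()[ch]) for q,(u,v) in zip(X,uv) if 0<=v<235])
E
python3 go.py 565.2,-127.5,90,20 565.2,-127.5,14,20
```

```text
scale z [56.2 67.1] front x 618.7
orange
[(-38, 201), (-36, 202), (-34, 202), (-32, 199), (-30, 196), (-28, 193), (-26, 186), (-24, 179), (-22, 191), (-20, 193), (-18, 194), (-16, 194), (-14, 194), (-12, 193), (-10, 193), (-8, 194), (-6, 194), (-4, 194), (-2, 193), (0, 192), (1, 193), (3, 192), (5, 192), (7, 193), (9, 193), (11, 192), (12, 193), (14, 192), (16, 192), (18, 193), (20, 192), (22, 180), (24, 154), (26, 132), (28, 185), (30, 186), (32, 180), (34, 190), (36, 193), (38, 192), (40, 191), (42, 192), (44, 193), (46, 193), (48, 193), (50, 192), (52, 192), (54, 192), (56, 192), (58, 191), (60, 192), (62, 191), (64, 191), (66, 190), (68, 191)]
blue
[(-186, 109), (-184, 109), (-182, 109), (-180, 110), (-178, 109), (-176, 110), (-174, 109), (-172, 110), (-170, 109), (-168, 108), (-166, 100), (-164, 102), (-162, 89), (-160, 74), (-158, 93), (-156, 106), (-154, 110), (-152, 111), (-150, 112), (-148, 110), (-146, 111), (-144, 111), (-142, 110), (-140, 111), (-138, 113), (-137, 157), (-135, 185), (-133, 198), (-131, 198), (-129, 199), (-127, 199), (-125, 198), (-123, 199), (-121, 199), (-119, 198), (-117, 198), (-115, 198), (-113, 197), (-111, 188), (-109, 155), (-107, 172), (-105, 190), (-103, 200), (-101, 205), (-99, 209), (-97, 208), (-95, 207), (-93, 208)]
[565.2, -127.5, 90.0, 20.0] -> [-2.43  3.22 15.11] turn 76.6
[565.2, -127.5, 14.0, 20.0] -> [-2.43  3.21 22.71] turn 76.6
```

```bash
python3 -m crank '[[[0.65,-2.4,3.2,10,90],[0.65,-2.4,3.2,15,90],[0.65,-2.4,3.2,15,90],[0.65,-2.4,3.2,15,90],[0.65,-2.4,3.2,15,90],[0.65,-2.4,3.2,15,90],[0.65,-2.4,3.2,15,90],[0.65,-2.4,3.2,15,90],[0.65,-2.4,3.2,15,90],[0.65,-2.4,3.2,15,90]]]'
python3 go.py 565.2,-127.5,90,6.3 565.2,-127.5,18,6.3
```

```text
time: 3.15
tool_pos: [565.2, -128.1, 91.1]
tcp_rot: [3.142, -0.0, 0.179]
contact_force: [0.2, -0.7, -1.2]
grip_width: 59.4
finger_force: 0.0
[565.2, -127.5, 90.0, 6.3] -> [ 0.01 -0.05  0.11] turn 4.0
[565.2, -127.5, 18.0, 6.3] -> [ 0.01 -0.06  7.31] turn 4.0
```

```bash
python3 -m crank '[[[0.65,0,-0.05,4,0],[0.65,0,-0.05,7.2,0],[0.65,0,-0.05,7.2,0],[0.2,0,-0.05,7.2,0],[0.2,0,-0.05,7.2,0],[0.2,0,-0.05,7.2,0],[0.2,0,-0.05,7.2,0],[0.2,0,-0.05,7.2,0],[0.2,0,-0.05,3,0],[0.2,0,-0.05,-3,0]]]'
python3 go.py 444.1,117.3,120,96.3
```

```text
time: 4.15
tool_pos: [563.4, -127.8, 109.8]
tcp_rot: [-3.139, 0.005, 0.184]
contact_force: [0.7, 0.1, -0.1]
grip_width: 30.9
finger_force: 30.0
[444.1, 117.3, 120.0, 96.3] -> [ -7.24 -26.29  -0.9 ] turn -85.7
```

```bash
python3 -m crank '[[[0.2,-7.2,-26.3,-0.9,-86],[0.2,-7.2,-26.3,-0.9,-86],[0.2,-7.2,-26.3,-0.9,-86],[0.2,-7.2,-26.3,-0.9,-86],[0.2,-7.2,-26.3,-0.9,-86],[0.2,-7.2,-26.3,-0.9,-86],[0.2,-7.2,-26.3,-0.9,-86],[0.2,-7.2,-26.3,-0.9,-86],[0.2,-7.2,-26.3,-0.9,-86],[0.2,-7.2,-26.3,-0.9,-86]]]'
python3 go.py 444.1,117.3,23,96.3
```

```text
time: 5.15
tool_pos: [445.9, 117.1, 119.9]
tcp_rot: [3.141, -0.0, 1.691]
contact_force: [-0.0, 0.5, -0.6]
grip_width: 30.7
finger_force: 30.0
[444.1, 117.3, 23.0, 96.3] -> [ 0.04 -0.18  9.69] turn 0.6
```

```bash
python3 -m crank '[[[0.2,0,-0.1,5,0.6],[0.2,0,-0.1,8.5,0.6],[0.2,0,-0.1,9.7,0.6],[0.2,0,-0.1,9.7,0.6],[0.2,0,-0.1,9.7,0.6],[0.6,0,-0.1,9.7,0.6],[0.6,0,-0.1,9.7,0.6],[0.6,0,-0.1,9.7,0.6],[0.6,0,-0.1,5,0.6],[0.6,0,-0.1,0,0.6]]]'
python3 go.py 674.8,36,170,96.3
```

```text
time: 6.15
tool_pos: [443.8, 116.7, 119.6]
tcp_rot: [-3.137, -0.0, 1.674]
contact_force: [1.6, 0.3, 0.6]
grip_width: 54.9
finger_force: 0.0
[674.8, 36.0, 170.0, 96.3] -> [-10.4   22.13  -5.14] turn -0.4
```

```bash
python3 -m crank '[[[0.6,-10.4,22.1,-5.1,-0.4],[0.6,-10.4,22.1,-5.1,-0.4],[0.6,-10.4,22.1,-5.1,-0.4],[0.6,-10.4,22.1,-5.1,-0.4],[0.6,-10.4,22.1,-5.1,-0.4],[0.6,-10.4,22.1,-5.1,-0.4],[0.6,-10.4,22.1,-5.1,-0.4],[0.6,-10.4,22.1,-5.1,-0.4],[0.6,-10.4,22.1,-5.1,-0.4],[0.6,-10.4,22.1,-5.1,-0.4]]]'
python3 go.py 674.8,36,42,96.3
python3 - <<'E'
from h import *
o=bot.get_obs();p,d=bot.capture("wrist");cv2.imwrite("pics/w2.png",p[...,::-1])
C=cloud("wrist",d,o);C[d==0]=np.nan
# neighbours and cell check
for k,H,c in(("cell",48,(587,100)),("pot",58,(444,117)),("cream",98,(675,36))):
    m=(abs(C[...,2]-H)<5)&(np.hypot(C[...,0]-c[0],C[...,1]-c[1])<35);t=C[m]
    if len(t): print(k,len(t),t.mean(0).round(1),np.round(cv2.minEnclosingCircle(t[:,:2].astype(np.float32)),1) if 0 else np.ptp(t[:,:2],axis=0).round(1))
E
```

```text
time: 7.15
tool_pos: [674.8, 36.8, 171.2]
tcp_rot: [-3.142, -0.0, 1.682]
contact_force: [-0.9, 0.6, 0.2]
grip_width: 54.9
finger_force: 0.0
[674.8, 36.0, 42.0, 96.3] -> [-0.08 -0.   12.92] turn 0.1
cell 702 [588.7 106.4  46.9] [26.2 25.6]
pot 536 [449.2 117.6  60.4] [24.4 23.9]
cream 552 [675.4  37.3  98.5] [20.9 21.9]
```

View pics/w2.png

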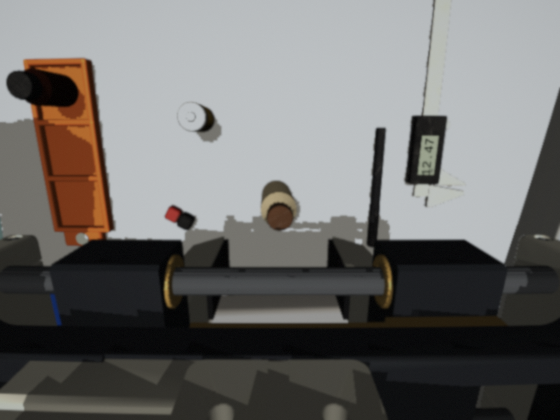

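The pot stands in the far orange pocket. The cream cap is at (280,215) between the fingers, the cell at (195,117), and the marker is clear.

```bash
python3 -m crank '[[[0.6,0,0,5,0],[0.6,0,0,10,0],[0.6,0,0,12.9,0],[0.6,0,0,12.9,0],[0.2,0,0,12.9,0],[0.2,0,0,12.9,0],[0.2,0,0,12.9,0],[0.2,0,0,12.9,0],[0.2,0,0,9,0],[0.2,0,0,4,0]]]'
python3 go.py 456.8,2,150,96.3
```

```text
time: 8.2
tool_pos: [673.9, 36.2, 129.5]
tcp_rot: [-3.136, -0.001, 1.681]
contact_force: [0.6, -0.2, -0.2]
grip_width: 31.7
finger_force: 29.5
[456.8, 2.0, 150.0, 96.3] -> [ -1.01 -21.97  -1.93] turn 0.0
```

```bash
python3 -m crank '[[[0.2,-1,-22,-2,0],[0.2,-1,-22,-2,0],[0.2,-1,-22,-2,0],[0.2,-1,-22,-2,0],[0.2,-1,-22,-2,0],[0.2,-1,-22,-2,0],[0.2,-1,-22,-2,0],[0.2,-1,-22,-2,0],[0.2,-1,-22,-2,0],[0.2,-1,-22,-2,0]]]'
python3 go.py 456.8,2,47,96.3
```

```text
time: 9.2
tool_pos: [458.6, 2.1, 150.4]
tcp_rot: [-3.141, -0.0, 1.681]
contact_force: [0.6, -0.3, -0.6]
grip_width: 31.4
finger_force: 29.5
[456.8, 2.0, 47.0, 96.3] -> [ 1.000e-02 -1.800e-01  1.034e+01] turn 0.0
```

```bash
python3 -m crank '[[[0.2,0,-0.1,5,0],[0.2,0,-0.1,9,0],[0.2,0,-0.1,10.3,0],[0.2,0,-0.1,10.3,0],[0.2,0,-0.1,10.3,0],[0.6,0,-0.1,10.3,0],[0.6,0,-0.1,10.3,0],[0.6,0,-0.1,10.3,0],[0.6,0,-0.1,5,0],[0.6,0,-0.1,0,0]]]'
python3 go.py 480,-140,160,96.3
```

```text
time: 10.2
tool_pos: [456.0, 2.1, 148.0]
tcp_rot: [-3.138, -0.001, 1.681]
contact_force: [0.9, -0.4, -0.5]
grip_width: 54.8
finger_force: 0.0
[480.0, -140.0, 160.0, 96.3] -> [-14.38   0.82  -1.22] turn 0.0
```

```bash
python3 go.py 550,-230,170,96.3; python3 -m crank '[[[0.6,-23.8,6.6,-2.2,0],[0.6,-23.8,6.6,-2.2,0],[0.6,-23.8,6.6,-2.2,0],[0.6,-23.8,6.6,-2.2,0],[0.6,-23.8,6.6,-2.2,0],[0.6,-23.8,6.6,-2.2,0],[0.6,-23.8,6.6,-2.2,0],[0.6,-23.8,6.6,-2.2,0],[0.6,-23.8,6.6,-2.2,0],[0.6,-23.8,6.6,-2.2,0]]]'
python3 - <<'E'
from h import *
o=bot.get_obs();p,d=bot.capture("wrist");cv2.imwrite("pics/w3.png",p[...,::-1])
C=cloud("wrist",d,o);C[d==0]=np.nan
for k,H,c in(("tube",66,(555,-222)),("cream",102,(457,2))):
    m=(abs(C[...,2]-H)<5)&(np.hypot(C[...,0]-c[0],C[...,1]-c[1])<35);t=C[m]
    if len(t): print(k,len(t),t.mean(0).round(1),np.ptp(t[:,:2],axis=0).round(1),t[:,:2].min(0).round(1),t[:,:2].max(0).round(1))
from go import go
go([555,-222,21,96.3])
E
```

```text
[550.0, -230.0, 170.0, 96.3] -> [-24.1    6.78  -2.26] turn 0.0
time: 11.2
tool_pos: [548.8, -226.2, 170.0]
tcp_rot: [3.141, -0.0, 1.683]
contact_force: [0.7, -0.2, -0.0]
grip_width: 55.2
finger_force: 0.0
tube 420 [ 556.7 -224.    65.8] [21.1 20.4] [ 546.5 -234.7] [ 567.6 -214.3]
[555, -222, 21, 96.3] -> [ 0.37  0.66 14.9 ] turn 0.1
```

View pics/w3.png

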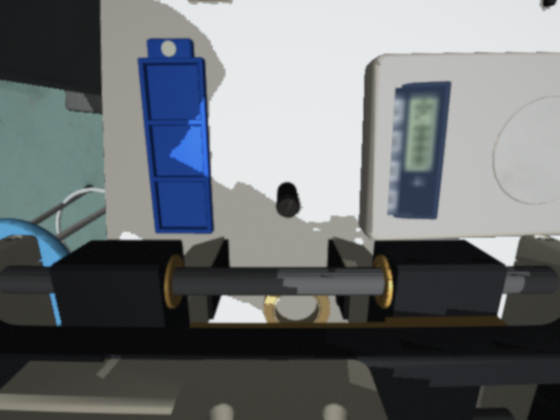

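The tube's top is at (288,205). All of the blue tray is visible: dot at (168,48), pocket ridges at v≈62, 122, 179 and 232.

```bash
python3 - <<'E'
from h import *
from go import go
o=bot.get_obs()
print(onplane("wrist",[(168,48),(174,62),(177,122),(180,179),(183,231)],12.,o).round(1))
go([557,-224.2,90,96.3],[557,-224.2,28,96.3])
E
```

```text
[[ 428.1  -96.    12. ]
 [ 434.3 -107.9   12. ]
 [ 439.1 -163.9   12. ]
 [ 443.9 -221.8   12. ]
 [ 448.9 -279.7   12. ]]
[557, -224.2, 90, 96.3] -> [0.13 0.84 8.  ] turn 0.1
[557, -224.2, 28, 96.3] -> [ 0.13  0.83 14.2 ] turn 0.1
```

```bash
python3 -m crank '[[[0.5,0.1,0.8,4,0],[0.5,0.1,0.8,7,0],[0.5,0.1,0.8,11,0],[0.5,0.1,0.8,14.2,0],[0.5,0.1,0.8,14.2,0],[0.1,0.1,0.8,14.2,0],[0.1,0.1,0.8,14.2,0],[0.1,0.1,0.8,14.2,0],[0.1,0.1,0.8,14.2,0],[0.1,0.1,0.8,9,0]]]'
python3 go.py 434.5,-136.5,130,96.3
```

```text
time: 12.25
tool_pos: [553.2, -223.6, 73.0]
tcp_rot: [-3.132, -0.007, 1.681]
contact_force: [0.7, -0.5, -1.5]
grip_width: 21.3
finger_force: 30.0
[434.5, -136.5, 130.0, 96.3] -> [ 10.   -10.89  -5.53] turn 0.0
```

```bash
python3 -m crank '[[[0.1,0,0,-5,0],[0.1,10,-11,-5.5,0],[0.1,10,-11,-5.5,0],[0.1,10,-11,-5.5,0],[0.1,10,-11,-5.5,0],[0.1,10,-11,-5.5,0],[0.1,10,-11,-5.5,0],[0.1,10,-11,-5.5,0],[0.1,10,-11,-5.5,0],[0.1,10,-11,-5.5,0]]]'
python3 go.py 434.5,-136.5,33,96.3
```

```text
time: 13.25
tool_pos: [436.7, -138.6, 132.5]
tcp_rot: [-3.141, -0.0, 1.681]
contact_force: [-0.6, -0.6, 0.2]
grip_width: 20.9
finger_force: 30.0
[434.5, -136.5, 33.0, 96.3] -> [ 0.23 -0.2   9.95] turn 0.0
```

```bash
python3 -m crank '[[[0.1,0.2,-0.1,5,0],[0.1,0.2,-0.1,8.5,0],[0.1,0.2,-0.1,9.9,0],[0.1,0.2,-0.1,9.9,0],[0.1,0.2,-0.1,9.9,0],[0.5,0.2,-0.1,9.9,0],[0.5,0.2,-0.1,9.9,0],[0.5,0.2,-0.1,9.9,0],[0.5,0.2,-0.1,5,0],[0.5,0.2,-0.1,0,0]]]'
python3 go.py 500,0,190,96.3 588.7,106.4,190,96.3
```

```text
time: 14.25
tool_pos: [434.1, -135.8, 132.8]
tcp_rot: [-3.138, -0.002, 1.681]
contact_force: [0.5, -0.5, 0.7]
grip_width: 45.8
finger_force: 0.0
[500.0, 0.0, 190.0, 96.3] -> [12.79  8.03 -5.72] turn 0.0
[588.7, 106.4, 190.0, 96.3] -> [22.39 18.01 -5.73] turn 0.0
```

```bash
python3 -m crank '[[[0.5,0,0,-5,0],[0.5,22.4,18,-5.7,0],[0.5,22.4,18,-5.7,0],[0.5,22.4,18,-5.7,0],[0.5,22.4,18,-5.7,0],[0.5,22.4,18,-5.7,0],[0.5,22.4,18,-5.7,0],[0.5,22.4,18,-5.7,0],[0.5,22.4,18,-5.7,0],[0.5,22.4,18,-5.7,0]]]'
python3 - <<'E'
from h import *
from go import go
o=bot.get_obs();p,d=bot.capture("wrist");cv2.imwrite("pics/w4.png",p[...,::-1])
C=cloud("wrist",d,o);C[d==0]=np.nan
m=(abs(C[...,2]-48)<5)&(np.hypot(C[...,0]-588,C[...,1]-104)<35);t=C[m]
print(len(t),t.mean(0).round(1),t[:,:2].min(0).round(1),t[:,:2].max(0).round(1))
c=(t[:,:2].min(0)+t[:,:2].max(0))/2
go([*c,20,96.3])
E
```

```text
time: 15.25
tool_pos: [588.8, 105.3, 189.7]
tcp_rot: [-3.141, 0.0, 1.681]
contact_force: [0.7, 0.4, -0.4]
grip_width: 45.9
finger_force: 0.0
498 [587.3 107.4  46.8] [574.7  94.4] [599.9 119.8]
[np.float64(587.3376696878413), np.float64(107.06603565213877), 20, 96.3] -> [ 0.22 -0.12 16.98] turn -0.0
```

View pics/w4.png

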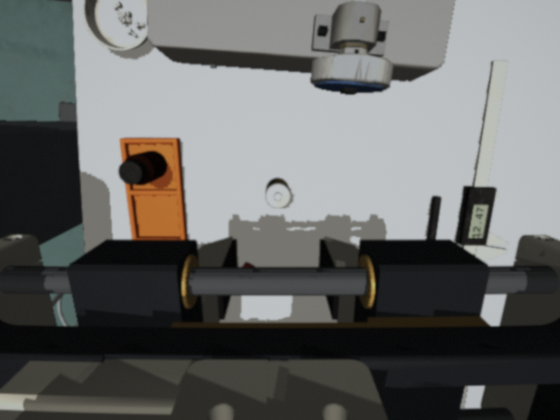

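The cell is centred at (278,195) between the fingers. The inspection stand's knob at (350,75) is nearby, so I check its clearance.

```bash
python3 - <<'E'
from h import *
from go import go
o=bot.get_obs();p,d=bot.capture("wrist");C=cloud("wrist",d,o);C[d==0]=np.nan
q=C[:150,160:450].reshape(-1,3)
for a in range(140,330,20):
    s=q[(q[:,1]>=a)&(q[:,1]<a+20)]
    if len(s): print(a,"zmax",np.nanmax(s[:,2]).round())
go([587.5,106.8,20,96.3])
E
```

```text
140 zmax 15.0
160 zmax 4.0
180 zmax 4.0
200 zmax 137.0
220 zmax 138.0
240 zmax 126.0
260 zmax 123.0
280 zmax 84.0
[587.5, 106.8, 20, 96.3] -> [ 0.2  -0.12 17.  ] turn -0.1
```

```bash
python3 -m crank '[[[0.5,0.2,-0.1,2,-54],[0.5,0.2,-0.1,4,-54],[0.5,0.2,-0.1,8,-54],[0.5,0.2,-0.1,11,-54],[0.5,0.2,-0.1,11,-54],[0.5,0.2,-0.1,11,-54],[0.5,0.2,-0.1,11,-54],[0.5,0.2,-0.1,11,-54],[0.5,0.2,-0.1,11,-54],[0.5,0.2,-0.1,11,-54]]]'
python3 go.py 587.5,106.8,22,150.3
```

```text
time: 16.35
tool_pos: [588.1, 107.6, 80.0]
tcp_rot: [3.141, 0.0, 2.622]
contact_force: [0.5, 0.3, 0.4]
grip_width: 45.8
finger_force: 0.0
[587.5, 106.8, 22.0, 150.3] -> [ 0.02 -0.1   5.8 ] turn -0.1
```

```bash
python3 -m crank '[[[0.5,0,-0.1,3,0],[0.5,0,-0.1,5.8,0],[0.5,0,-0.1,5.8,0],[0.1,0,-0.1,5.8,0],[0.1,0,-0.1,5.8,0],[0.1,0,-0.1,5.8,0],[0.1,0,-0.1,5.8,0],[0.1,0,-0.1,3,0],[0.1,0,-0.1,-2,0],[0.1,0,-0.1,-7,0]]]'
python3 go.py 560,-60,190,96.3 440.3,-194,150,96.3
```

```text
time: 17.35
tool_pos: [587.0, 107.2, 151.0]
tcp_rot: [-3.141, -0.001, 2.624]
contact_force: [0.1, 1.0, -0.5]
grip_width: 25.3
finger_force: 29.9
[560.0, -60.0, 190.0, 96.3] -> [ -5.93 -15.86  -3.9 ] turn 54.0
[440.3, -194.0, 150.0, 96.3] -> [ -2.17 -33.43   0.12] turn 54.0
```

```bash
python3 -m crank '[[[0.1,-2.2,-33.4,0.1,54],[0.1,-2.2,-33.4,0.1,54],[0.1,-2.2,-33.4,0.1,54],[0.1,-2.2,-33.4,0.1,54],[0.1,-2.2,-33.4,0.1,54],[0.1,-2.2,-33.4,0.1,54],[0.1,-2.2,-33.4,0.1,54],[0.1,-2.2,-33.4,0.1,54],[0.1,-2.2,-33.4,0.1,54],[0.1,-2.2,-33.4,0.1,54]]]'
python3 go.py 440.3,-194,27,96.3
```

```text
time: 18.35
tool_pos: [441.8, -193.2, 148.9]
tcp_rot: [3.141, -0.0, 1.682]
contact_force: [0.1, 0.2, 0.0]
grip_width: 24.9
finger_force: 29.9
[440.3, -194.0, 27.0, 96.3] -> [-0.07 -0.16 12.19] turn 0.1
```

```bash
python3 -m crank '[[[0.1,-0.1,-0.1,5,0],[0.1,-0.1,-0.1,9.5,0],[0.1,-0.1,-0.1,11.5,0],[0.1,-0.1,-0.1,12.2,0],[0.1,-0.1,-0.1,12.2,0],[0.5,-0.1,-0.1,12.2,0],[0.5,-0.1,-0.1,12.2,0],[0.5,-0.1,-0.1,12.2,0],[0.5,-0.1,-0.1,7,0],[0.5,-0.1,-0.1,1,0]]]'
python3 go.py 568.9,-2.5,150,96.3
```

```text
time: 19.35
tool_pos: [439.7, -194.3, 126.7]
tcp_rot: [-3.138, -0.003, 1.681]
contact_force: [0.7, -1.1, -0.1]
grip_width: 46.0
finger_force: 0.0
[568.9, -2.5, 150.0, 96.3] -> [17.65 14.95 -2.33] turn 0.0
```

```bash
python3 -m crank '[[[0.5,0,0,-2.5,0],[0.5,17.6,15,-2.3,-60],[0.5,17.6,15,-2.3,-60],[0.5,17.6,15,-2.3,-60],[0.5,17.6,15,-2.3,-60],[0.5,17.6,15,-2.3,-60],[0.5,17.6,15,-2.3,-60],[0.5,17.6,15,-2.3,-60],[0.5,17.6,15,-2.3,-60],[0.5,17.6,15,-2.3,-60]]]'
python3 - <<'E'
from h import *
from go import go
o=bot.get_obs();p,d=bot.capture("wrist");cv2.imwrite("pics/w5.png",p[...,::-1])
C=cloud("wrist",d,o);C[d==0]=np.nan
m=(C[...,2]>6)&(C[...,2]<22)&(np.hypot(C[...,0]-569,C[...,1]+2.5)<30);t=C[m]
print(len(t),cv2.minAreaRect(t[:,:2].astype(np.float32)),np.percentile(t[:,2],[10,50,90]).round(1),"table",np.nanmedian(C[100:200,150:250,2]).round(1))
c=cv2.minAreaRect(t[:,:2].astype(np.float32))[0];go([*c,9,156.1])
E
```

```text
time: 20.35
tool_pos: [570.2, -3.6, 149.8]
tcp_rot: [3.141, 0.0, 2.724]
contact_force: [-0.0, 0.1, -0.5]
grip_width: 45.9
finger_force: 0.0
489 ((568.58349609375, -2.711904525756836), (16.304433822631836, 31.268648147583008), 66.14600372314453) [11.9 14.4 17.1] table 1.3
[568.58349609375, -2.711904525756836, 9, 156.1] -> [ 0.19  0.02 14.08] turn 0.0
```

View pics/w5.png

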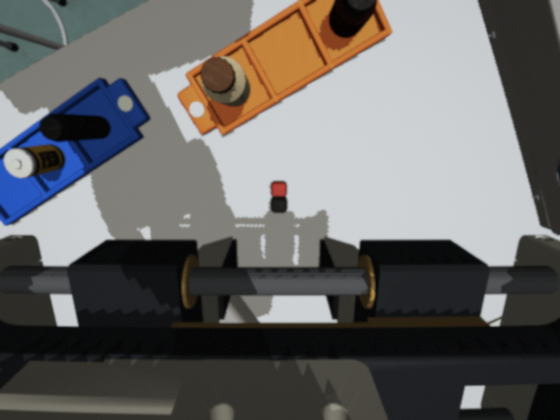

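The clip at (279,196) is aligned with the fingers. The cell and tube stand in the blue tray, the cream bottle and pot in the orange tray.

```bash
python3 -m crank '[[[0.45,0.2,0,5,0],[0.4,0.2,0,10,0],[0.4,0.2,0,13,0],[0.4,0.2,0,14.1,0],[0.4,0.2,0,14.1,0],[0.4,0.2,0,14.1,0],[0.4,0.2,0,14.1,0],[0.4,0.2,0,14.1,0],[0.4,0.2,0,14.1,0],[0.4,0.2,0,14.1,0]]]'
python3 go.py 568.6,-2.7,9,156.1
```

```text
time: 21.4
tool_pos: [568.7, -2.8, 9.3]
tcp_rot: [3.141, 0.001, 2.728]
contact_force: [-0.1, 0.6, -0.6]
grip_width: 36.8
finger_force: 0.0
[568.6, -2.7, 9.0, 156.1] -> [0.02 0.01 0.03] turn 0.2
```

```bash
python3 -m crank '[[[0.05,0,0,0,0],[0.05,0,0,0,0],[0.05,0,0,0,0],[0.05,0,0,0,0],[0.05,0,0,0,0],[0.05,0,0,-1,0],[0.05,0,0,-4,0],[0.05,0,0,-9,0],[0.05,0,0,-14,0],[0.05,0,0,-14,0]]]'
python3 go.py 446.3,-251.5,150,96.3
```

```text
time: 22.4
tool_pos: [572.4, -3.3, 156.8]
tcp_rot: [3.138, 0.014, 2.728]
contact_force: [0.3, -0.4, -0.6]
grip_width: 16.0
finger_force: 30.0
[446.3, -251.5, 150.0, 96.3] -> [  1.59 -27.8    0.54] turn 60.0
```

```bash
python3 -m crank '[[[0.05,1.5,-27.9,0,60],[0.05,1.5,-27.9,0,60],[0.05,1.5,-27.9,0,60],[0.05,1.5,-27.9,0,60],[0.05,1.5,-27.9,0,60],[0.05,1.5,-27.9,0,60],[0.05,1.5,-27.9,0,60],[0.05,1.5,-27.9,0,60],[0.05,1.5,-27.9,0,60],[0.05,1.5,-27.9,0,60]]]'
python3 go.py 446.3,-251.5,60,96.3 446.3,-251.5,14.3,96.3
```

```text
time: 23.4
tool_pos: [442.9, -251.6, 148.8]
tcp_rot: [3.142, -0.0, 1.685]
contact_force: [0.4, 0.4, -0.5]
grip_width: 15.9
finger_force: 30.0
[446.3, -251.5, 60.0, 96.3] -> [-0.03  0.34  8.88] turn 0.3
[446.3, -251.5, 14.3, 96.3] -> [-0.03  0.34 13.45] turn 0.3
```

```bash
python3 -m crank '[[[0.05,0,0.3,5,0],[0.05,0,0.3,9,0],[0.05,0,0.3,11.5,0],[0.05,0,0.3,13,0],[0.05,0,0.3,13.4,0],[0.05,0,0.3,13.4,0],[0.05,0,0.3,13.4,0],[0.05,0,0.3,13.4,0],[0.05,0,0.3,13.4,0],[0.05,0,0.3,13.4,0]]]'
```

```text
time: 24.4
tool_pos: [445.8, -252.1, 15.3]
tcp_rot: [3.141, 0.001, 1.681]
contact_force: [-0.3, -0.4, -0.7]
grip_width: 16.0
finger_force: 30.0
```

```bash
python3 -m crank '[[[0.05,0,0,0.1,0],[0.05,0,0,0.1,0],[0.05,0,0,0.1,0],[0.35,0,0,0.1,0],[0.35,0,0,0.1,0],[0.35,0,0,0.1,0],[0.35,0,0,-3,0],[0.35,0,0,-8,0],[0.35,0,0,-13,0],[0.35,0,0,-18,0]]]'
python3 go.py 480,-260,230,150 460,-100,230,96.3
```

```text
time: 25.4
tool_pos: [445.2, -251.7, 196.6]
tcp_rot: [-3.141, -0.0, 1.681]
contact_force: [0.8, -1.0, -1.0]
grip_width: 32.1
finger_force: 0.0
[480.0, -260.0, 230.0, 150.0] -> [-1.21  3.36 -3.34] turn -53.7
[460.0, -100.0, 230.0, 96.3] -> [14.92  3.14 -3.33] turn 0.0
```

```bash
python3 -m crank '[[[0.35,-4.4,5,-8,0],[0.35,-4.4,5,-8,0],[0.35,-4.4,5,-8,0],[0.35,-4.4,5,-8,0],[0.35,-4.4,5,-8,0],[0.35,-4.4,5,-8,0],[0.35,-4.4,5,-8,0],[0.35,-4.4,5,-8,0],[0.35,-4.4,5,-8,0],[0.35,-4.4,5,-8,0]]]'
python3 - <<'E'
from h import *
o=bot.get_obs();p,d=bot.capture("wrist");cv2.imwrite("pics/w6.png",p[...,::-1])
C=cloud("wrist",d,o);C[d==0]=np.nan
r=np.radians(6.3);Rb=np.array([[np.cos(r),np.sin(r)],[-np.sin(r),np.cos(r)]])
for k,H,c,off in(("tube",70,(434.5,-136.5),58),("cell",52,(440.3,-194),0),("clip",18,(446.3,-251.5),-58),("cream",102,(456.8,2),0),("pot",62,(444.1,117.3),0)):
    m=(C[...,2]>H-(6 if k=="clip" else 5))&(C[...,2]<H+5)&(np.hypot(C[...,0]-c[0],C[...,1]-c[1])<24);t=C[m]
    if len(t): q=(t[:,:2].min(0)+t[:,:2].max(0))/2;print(k,len(t),q.round(1),"z",t[:,2].mean().round(1),"off pocket centre",(Rb@(q-c)).round(1))
E
```

```text
time: 26.4
tool_pos: [500.1, -290.1, 274.6]
tcp_rot: [-3.142, -0.0, 1.681]
contact_force: [0.6, -0.1, -0.0]
grip_width: 32.2
finger_force: 0.0
tube 340 [ 435. -136.] z 69.7 off pocket centre [0.6 0.4]
cell 393 [ 442.4 -193.2] z 50.9 off pocket centre [2.2 0.5]
clip 261 [ 445.3 -252.7] z 18.7 off pocket centre [-1.2 -1. ]
```

View pics/w6.png

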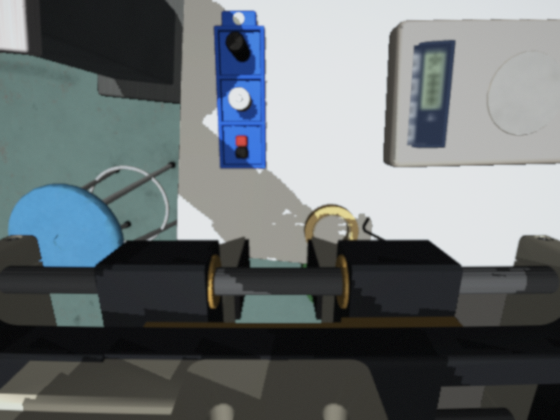

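The blue kit is right: tube at (238,45) by the dot, cell at (239,98), clip lying flat at (241,146). Next I check the orange tray and the bystanders from the fixed cameras.

```bash
python3 - <<'E'
from h import *
p,d=bot.capture("scene");cv2.imwrite("pics/s1.png",cv2.resize(p[160:320,90:450,::-1],None,fx=2,fy=2,interpolation=3))
p,d=bot.capture("top");C=cloud("top",d);C[d==0]=np.nan
for k,H,c in(("cream",102,(456.8,2)),("pot",62,(444.1,117.3))):
    m=(abs(C[...,2]-H)<6)&(np.hypot(C[...,0]-c[0],C[...,1]-c[1])<30);t=C[m]
    if len(t): print(k,len(t),t.mean(0).round(1))
E
```

```text
cream 64 [459.8   3.2 102.6]
pot 71 [443.3 119.   63.2]
```

View pics/s1.png

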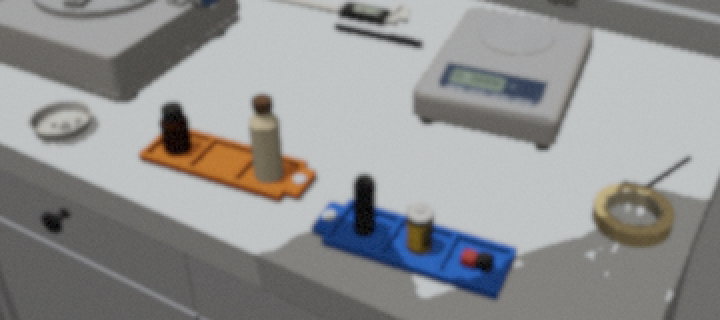

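The scene crop shows all five things upright or flat in the right pockets: pot at (175,130), cream at (265,140) by the orange dot, tube at (363,205) by the blue dot, cell at (420,228) and clip at (477,260). The bystanders have not moved.

```bash
python3 -c "
from plant import bot
print(bot.close_job())"
```

```text
the job is handed in; nothing more can be done
None
```

Both kits are made up and the job was handed in after about 26.5 s of robot time; the last pictures showed all five things in the right pockets, upright or flat, with the dish, tape and marker where they were, but no verdict came back.

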